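# Stopper the spirit flask, then hold the washing tank's sprung lid

## Task

The flask has to be closed before the brush-washing tank is opened: set the tapered stopper upright and fully home in the standing flask's open neck and let go of it. Then take the tank's sprung lid by its pull bar, raise it a little past its balance point without letting it fly up to its stop, and ease it back to just below the balance point (within about ten degrees of it), where it would fall shut if let go. Finish while still holding the lid there, motionless, with your fingers on it and nothing else carrying it, and leave everything else on the bench where it is.

Things in the scene. Friction and masses are not known exactly. Their poses are not given: they have to be found in the camera images.
- stopper_mid (a point): Centre of the black rubber stopper (shape under stopper): on its axis, half-way up, 30 mm above its foot. The middle of its grip knob is 17 mm above this point. z points up out of the knob. When the stopper is fully home its flange rests on the flask's rim and this point is 2 mm above the rim.
- stopper: The same stopper, 60 mm tall, about 45 g, standing upright and loose on the bench. From the bottom: tapered plug 28 mm long, 25 mm across at the foot widening to 33 mm; flange 43 mm across, 6 mm thick; round grip knob 22 mm across, 26 mm tall. Origin at the centre of its foot.
- flask_mouth (a point): Centre, at rim height, of the open mouth of the conical aluminium flask; z points up out of the neck. The neck is 44 mm across outside and 36 mm inside, its bore straight for the top 40 mm.
- flask: The same flask, standing loose on the bench: 130 mm tall, 86 mm across at the foot, about 0.35 kg. Origin at the centre of its underside.
- tank: Brush-washing tank: fixed open steel box, 180 mm deep (its x), 220 mm wide (its y), 108 mm tall, covered by the sprung lid; turned by up to 15 degrees. Origin at the centre of its underside; x points away from the robot, towards the hinge.
- lid_hinge (a point): Middle of the lid's hinge line, on top of the tank's far wall, 108 mm above the bench. Axes fixed to the tank: y along the hinge, x level from the pull bar towards the hinge, z up.
- lid_bar (a point): Middle of the lid's pull bar, moving with the lid: round steel bar 12 mm thick, parallel to the hinge, 225 mm from it, 130 mm clear between its end arms, 39 mm clear between bar and lid edge. Lid shut: bar 108 mm up, level with the hinge, on the robot's side. The round bar can pivot in the fingers, so a gripper pointing down can hold it all the way.
- lid (a joint): Lid angle, rad: 0 shut and level, opens upward to a stop at 1.40. The bar is 225 mm x sin(angle) above the hinge line and 225 mm x cos(angle) in front of it. A hinge spring balances the 0.9 kg lid at 0.95 rad (54 degrees): below that it falls shut, beyond that it springs up to the stop. Bar force: about 1.5 N up near shut, 1.3 N down near the stop, almost none near balance.
- bottle: Bystander, to be left alone: closed white plastic bottle with a cap, 60 mm across, 150 mm tall; origin at the centre of its underside.
- mug: Bystander, to be left alone: white ceramic mug, 72 mm across, 85 mm tall; origin at the centre of its underside.
- jar: Bystander, to be left alone: closed clear jar with a dark cap, 68 mm across, 85 mm tall; origin at the centre of its underside.
- brush: Bystander, to be left alone: wooden-handled brush lying on the bench, 190 mm long along its own x, under 40 mm high.
- wrench: Bystander, to be left alone: steel wrench lying on the bench, 180 mm long along its own x, under 15 mm high.
- driver: Bystander, to be left alone: screwdriver with a grey handle lying on the bench, 200 mm long along its own x, under 40 mm high.
- offcut: Bystander, to be left alone: plywood block lying on the bench, 100 x 60 x 35 mm; origin at the centre of its underside.
Not all that is in view belongs to the job. There is more than one size of the stopper; the job needs the middle-sized.

How it is judged:
On the way, in this order (a step that is already met when the one before it is completed fails the run):
1. the stopper is fully home in the flask's neck and let go (horizontal distance between stopper_mid and flask_mouth below 0.005 m and z of stopper_mid in the frame of flask_mouth between -0.004 and 0.007 m and angle between the z axis of stopper_mid and the z axis of flask_mouth, either way round below 0.1 rad and angle between flask_mouth's own z axis and vertical below 0.08 rad and contact force between the fingers and stopper below 0.05 N), for 0.2 s.
2. the lid is raised past its balance point (value of joint lid above 0.955 rad), for 0.1 s.
At the end, for the whole second after the job is handed in: Stopper released in the neck (axis within 5 mm and 0.1 rad, flange within 5 mm of the rim, flask upright within 0.08 rad); fingers hold the lid with over 0.2 N between 0.73 and 0.94 rad, slower than 0.08 rad/s; flask and stopper do not prop it (all of step 1 and value of joint lid between 0.73 and 0.94 rad and velocity of joint lid between -0.08 and 0.08 rad/s and contact force between the fingers and lid above 0.2 N and contact force between lid and flask below 0.05 N and contact force between lid and stopper below 0.05 N); the arm keeps its last pose, push and grip.
It fails at once if the lid is opened before the stopper is in the flask (value of joint lid above 0.2 rad and (horizontal distance between stopper_mid and flask_mouth above 0.012 m or z of stopper_mid in the frame of flask_mouth above 0.02 m)).
It fails at once if the lid flies up to its stop (value of joint lid above 1.34 rad).
It fails at once if the flask is tipped (angle between flask_mouth's own z axis and vertical above 0.35 rad).
It fails at once if a bystander is moved from its place (distance of any of bottle, mug, jar, brush, wrench, driver, offcut from where it was at the start of the episode above 0.03 m).
It also fails if it takes over 58 s, if anything falls off the work surface, if the arm or the gripper's body presses on something with over 40 N, if the wrist force passes 120 N, or if a joint passes its speed limit or range.

## Robot

A 7-joint arm with a two-finger parallel gripper is mounted at the origin on the work surface. World frame = base frame: x ahead of the robot, y to its left, z up, the work surface at z = 0. Lengths are in m, angles in rad, forces in N, time in s.
With the tool pointing down it reaches from about 0.35 to 0.9 m from the base axis. Payload 8.1 kg.
Tool frame: the origin (TCP) lies midway between the tips of the shut fingers; the grasp point (between the pads) lies 19 mm behind it (arm.hold_point_z is the distance from the TCP to the grasp point, in m); z points along the fingers, y is the direction in which the jaws open and shut (so a half turn about z gives the same grasp; the last joint's range is limited). The gripper opens to 92 mm and grips with 3 to 60 N. Pads are 19 mm wide; open, the fingers measure 130 mm over their backs; the gripper's body (75 mm by 190 mm) begins 47 mm behind the grasp point.
Start: joints at [1.106, 0.434, 0.025, 1.573, -0.012, 1.134, -0.075], TCP at [0.221, -0.585, 0.227] pointing down, gripper open.
Joint ranges: [-2.62, 2.62], [-0.44, 2.09], [-1.27, 1.32], [0.08, 2.57], [-1.32, 4.46], [0.12, 2], [-2.74, 2.74]. Speed limits (rad/s): [2.22, 2.22, 3.01, 3.01, 3.14, 3.14, 3.14].

## Interface

Orientations are given as a rotation vector (axis times angle).
In Python, from cell import arm gives the robot as it stands.
- The arm moves only by the shell command python3 -m pendant 'ROWS' [FORCE]. ROWS is JSON, a list of rows, each a list of 3 entries, a list of its own where there are three numbers: the shift along the tool's x, y, z in m, then the turn, a rotation vector about the tool's x, y, z in degrees, then the finger opening in m, from 0 to 0.0918. A call has 1 to 10 rows; each row shifts and turns the commanded pose from where the row before left it, along the tool's axes as they then stand; what a row does not reach is not made up. A row lasts 1/8 s, in which the tool goes at most 62.5 mm and 10.7 degrees, less where a joint would pass 70% of its speed; a pose out of reach is approached as far as the arm can. A call with a gripper value outside its range is refused whole. The fingers move at their own pace and stop on an object; FORCE is the grip in N (left out, the last holds). Time passes only in rows, so rows that do not move let the fingers close. It gives the time, the measured TCP pose, the force and the opening at its end, in the units of the state.
- arm.observe(): the state, without advancing time (a new reading comes with each control period).
- arm.get_image(name): name is "side" or "top" or "wrist"; returns (picture, depth): 480x640x3 uint8, red, green, blue; 480x640 float32, m along the optical axis (not along the pixel's ray), 0 where there is no reading.
- arm.camera_params(name): a dict with "fovy" (degrees; the focal length in pixels is half the picture's height over the tangent of half this angle, whatever the lens; pixels are square), "cx", "cy" (the principal point, pixels), "k1" (the pictures are not rectified: a ray, as slopes to the right and down, at radius r is drawn at 1 + k1 r^2 times it, then the intrinsics apply), "rvec" (rotation vector, rad) and "tvec" (3), from world to camera coordinates, as OpenCV has them; the wrist camera has in their place "mount" (4x4, takes a point from camera to tool coordinates, whose origin is the TCP and whose axes are the flange's). Camera axes: x right, y down, z forward; pixel columns grow to the right and rows downward; lengths in m; the calibration is good to about 2 mm. A picture is of the moment at which its call begins: read the wrist's pose just before it. camera_params takes no time and is no camera call.
- arm.sign_off(): hands the job in, once; it reports no verdict.
Trained networks look in the newest picture that a camera, given by its name, has taken for a name from the list of things; names that differ only in an ending like _2 or _b are one class to them, and where a whole thing is asked for, a point or a joint stands for the part that bears it (a point fixed in the world has none). Each returns a list of dicts, best first, with "conf" (0 to 1); they miss things now and then, are a little off and sometimes report something else, mostly with a low value. They report only what shows in the picture. A call takes as long as a camera call. They do not tell look-alikes from the thing itself.
- arm.look_for(camera, label): "rect" ([centre column, centre row, width, height] in pixels, round what is visible of it).
- arm.masks_of(camera, label): "pixels" (480x640 bool, what is visible of it) and "rect" ([centre column, centre row, width, height] in pixels, round what is visible of it).
The state is a dict: "clock": time; "joints": joint angles; "dq": joint speeds; "joint_efforts": joint torques, N m; "position": TCP position; "ee_rot": TCP orientation; "force": force on the tool from outside, world axes, zero at the start; "ft_torque": the same for the moment, N m; "width": opening from 0.0 (shut) to 1.0 (fully open).
Only numpy, scipy, OpenCV 4.12 (cv2) and the standard library are available. Lean on these libraries where they do the work, as an engineer would, in place of code of your own. Each camera call takes 0.05 s, during which the arm holds its last target.

## Working session

There is one attempt and no reset: what is moved stays moved. The work goes in short steps, Python scripts to look and compute and a shell command to move; the robot and the scene stay as the last step left them, time stands still between calls to the robot, and variables do not carry over. Pictures are saved under pics/ and viewed, and the job is handed in when it is done.

```bash
ls; mkdir -p pics; cat > h.py <<'E'
import numpy as np, cv2
from scipy.spatial.transform import Rotation as R
from cell import arm
def K(p):
    f=240/np.tan(np.radians(p['fovy'])/2); return f,p['cx'],p['cy'],p['k1']
def cam_pose(name):
    p=arm.camera_params(name)
    if 'mount' in p:
        s=arm.observe(); T=np.eye(4); T[:3,:3]=R.from_rotvec(s['ee_rot']).as_matrix(); T[:3,3]=s['position']
        return p,T@np.array(p['mount'])
    W=np.eye(4); W[:3,:3]=R.from_rotvec(np.ravel(p['rvec'])).as_matrix(); W[:3,3]=np.ravel(p['tvec'])
    return p,np.linalg.inv(W)
def rays(p,uv):
    f,cx,cy,k=K(p); d=(np.asarray(uv,float)-[cx,cy])/f
    s=d.copy()
    for _ in range(20):
        s=d/(1+k*(s**2).sum(-1,keepdims=True))
    return np.concatenate([s,np.ones(s.shape[:-1]+(1,))],-1)
def cloud(name):
    p,T=cam_pose(name); im,d=arm.get_image(name)
    v,u=np.mgrid[:480,:640]; r=rays(p,np.stack([u,v],-1))
    P=(r*d[...,None])@T[:3,:3].T+T[:3,3]; P[d<=0]=np.nan
    return im,d,P
def at_z(p,T,uv,z):
    r=rays(p,uv)@T[:3,:3].T; return T[:3,3]+r*((z-T[2,3])/r[...,2])[...,None]
def save(im,n): cv2.imwrite('pics/'+n,im[...,::-1])
E
python3 - <<'E'
from h import *
print(arm.observe())
for n in ('top','side','wrist'):
    im,d,P=cloud(n); save(im,n+'0.png'); np.save('/tmp/'+n+'0.npy',P); np.save('/tmp/'+n+'im.npy',im)
    print(n,arm.camera_params(n),(d>0).mean())
    for l in ('stopper','flask','tank','lid_bar') if n!='wrist' else ():
        for x in arm.masks_of(n,l)[:4]:
            Q=P[x['pixels']]; print(n,l,round(x['conf'],2),np.round(x['rect']),np.round(np.nanmedian(Q,0),3),np.round(np.nanpercentile(Q,[2,98],axis=0),3).tolist())
E
```

```text
pics
{'clock': 0.0, 'joints': array([ 1.10641401,  0.43519503,  0.02498439,  1.5741144 , -0.01158325,
        1.13398316, -0.07510521]), 'dq': array([-0.00090797,  0.00013227,  0.00102751, -0.000268  , -0.00027094,
       -0.00206272, -0.0013189 ]), 'joint_efforts': array([ 1.78218143e-04, -6.67835069e+01,  9.85025950e-01, -3.14449954e+01,
       -6.04550494e-02,  4.29715379e-02,  1.74291104e-04]), 'position': array([ 0.22096586, -0.58408551,  0.22595578]), 'ee_rot': array([-3.08888734e+00, -5.64802446e-01,  6.85146463e-04]), 'force': array([-0.61821407,  0.1205074 ,  0.39264879]), 'ft_torque': array([-0.02461534,  0.01931517,  0.0166843 ]), 'width': 1.0009270807836297}
top {'fovy': 46.432977485568884, 'cx': 310.095712247464, 'cy': 239.25066940060933, 'k1': -0.16331604469035377, 'rvec': array([ 2.1467965 , -2.18837793,  0.11901599]), 'tvec': array([-0.01907126,  0.59824703,  1.4564752 ])} 0.9963541666666667
top stopper 0.71 [315. 271.  24.  22.] [ 0.515 -0.044  0.047] [[0.489, -0.071, -0.001], [0.542, -0.016, 0.085]]
top tank 0.77 [238. 235. 104.  97.] [0.616 0.169 0.112] [[0.486, 0.
[... 921 characters left out ...]
]
side lid_bar 0.58 [292. 296.  20.  30.] [ 0.535 -0.151  0.035] [[0.516, -0.162, 0.001], [0.554, -0.126, 0.062]]
side lid_bar 0.55 [308. 191.  94.  48.] [0.613 0.155 0.114] [[0.488, 0.058, 0.003], [0.71, 0.295, 0.118]]
wrist {'fovy': 70.59809271558753, 'cx': 319.71915918154514, 'cy': 235.06568974478185, 'k1': -0.0013366128722803138, 'mount': array([[ 9.86340303e-04, -9.69268748e-01, -2.46002279e-01,
         6.63999119e-02],
       [ 9.99999109e-01,  7.34622021e-04,  1.11500291e-03,
         6.43934836e-04],
       [-9.00018785e-04, -2.46003159e-01,  9.69268609e-01,
        -1.57070624e-01],
       [ 0.00000000e+00,  0.00000000e+00,  0.00000000e+00,
         1.00000000e+00]])} 0.93076171875
```

View pics/top0.png

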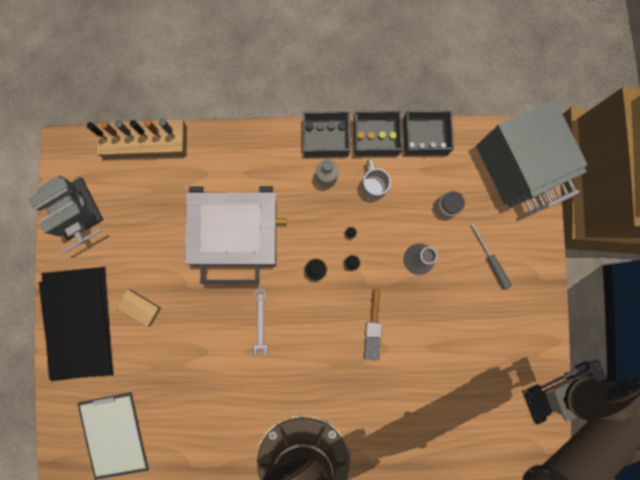

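View pics/side0.png

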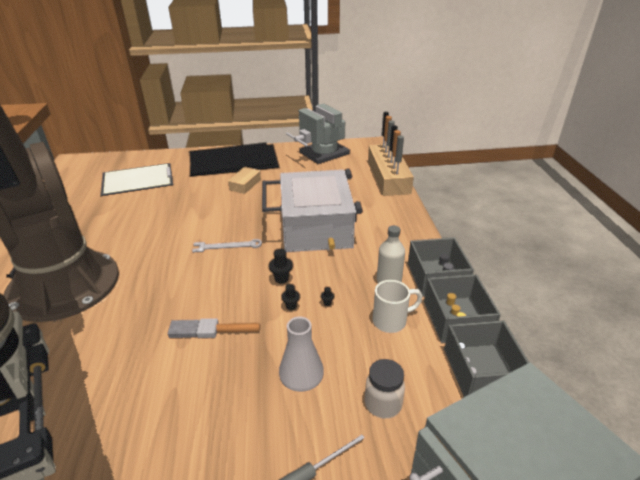

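View pics/wrist0.png

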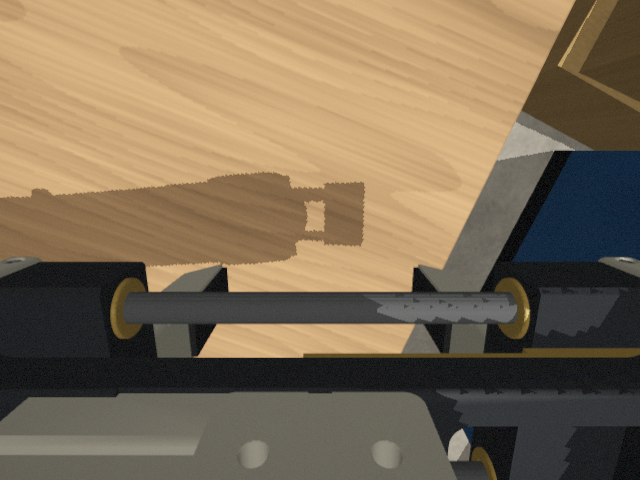

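The top view shows three stoppers: large at (316,269), mid at (352,263), small at (351,232). The flask is at (425,257) and the tank at (232,230) with its bar towards the robot. I'll refine these from the depth.

```bash
cat >> h.py <<'E'
def circ(P,c,r,z0,z1):
    Q=P[np.isfinite(P).all(-1)]; Q=Q[(np.hypot(Q[:,0]-c[0],Q[:,1]-c[1])<r)&(Q[:,2]>z0)&(Q[:,2]<z1)]
    if len(Q)<4: return len(Q)
    (x,y),rr=cv2.minEnclosingCircle(Q[:,:2].astype(np.float32))
    return len(Q),np.round([x,y,rr],4),np.round(Q.mean(0),4),np.round(Q[:,2].max(),4)
def delta(target,jaw):
    """target TCP pos, jaw dir angle (deg, world, mod 180), pointing down"""
    s=arm.observe(); M=R.from_rotvec(s['ee_rot']).as_matrix()
    best=None
    for a in (jaw,jaw+180):
        a=np.radians(a); y=np.array([np.cos(a),np.sin(a),0]); z=np.array([0,0,-1.]); x=np.cross(y,z)
        T=np.stack([x,y,z],1); rv=np.degrees(R.from_matrix(M.T@T).as_rotvec())
        if best is None or np.linalg.norm(rv)<np.linalg.norm(best): best=rv;B=T
    d=np.array(target)-s['position']
    print('pos',np.round(s['position'],4),'yjaw',np.round(M[:,1],3),'z',np.round(M[:,2],4),'q7',round(s['joints'][6],2),'t',round(s['clock'],2))
    print('shift mm now-axes',np.round(1000*M.T@d,1),' after-turn axes',np.round(1000*B.T@d,1),' turn deg',np.round(best,2))
E
python3 - <<'E'
from h import *
for n in ('top','side'):
    P=np.load(f'/tmp/{n}0.npy')
    for nm,c,r,z0,z1 in (('midtop',(.536,-.145),.03,.05,.075),('mid',(.536,-.145),.03,.02,.075),('small',(.62,-.145),.03,.02,.075),('flaskrim',(.542,-.349),.04,.122,.14),('flask',(.542,-.34),.07,.01,.14)):
        print(n,nm,circ(P,c,r,z0,z1))
P=np.load('/tmp/top0.npy')
Q=P[np.isfinite(P).all(-1)]; Q=Q[(abs(Q[:,0]-.6)<.16)&(abs(Q[:,1]-.17)<.15)&(Q[:,2]>.095)&(Q[:,2]<.13)]
print(cv2.minAreaRect(Q[:,:2].astype(np.float32)))
for x0 in np.arange(.44,.76,.02):
    S=Q[(Q[:,0]>x0)&(Q[:,0]<x0+.02)]
    if len(S): print(round(x0,2),len(S),np.round(S[:,1].min(),3),np.round(S[:,1].max(),3),np.round(np.median(S[:,2]),3))
B=Q[Q[:,0]<.515]; print(cv2.minAreaRect(B[:,:2].astype(np.float32)))
v=cv2.resize(np.load('/tmp/topim.npy')[170:310,170:460],None,fx=2.7,fy=2.7,interpolation=cv2.INTER_CUBIC); save(v,'crop.png')
delta((.536,-.145,.15),0)
E
```

```text
top midtop (58, array([ 0.5331, -0.1412,  0.011 ]), array([ 0.5331, -0.1415,  0.0588]), np.float64(0.0654))
top mid (207, array([ 0.5334, -0.1415,  0.0214]), array([ 0.533 , -0.1411,  0.0401]), np.float64(0.0654))
top small (106, array([ 0.6155, -0.1406,  0.0157]), array([ 0.6145, -0.1403,  0.0305]), np.float64(0.0493))
top flaskrim (65, array([ 0.541 , -0.326 ,  0.0222]), array([ 0.5418, -0.3311,  0.1276]), np.float64(0.1324))
top flask (688, array([ 0.5408, -0.325 ,  0.0434]), array([ 0.5376, -0.313 ,  0.0646]), np.float64(0.1342))
side midtop (90, array([ 0.5356, -0.1427,  0.0126]), array([ 0.535 , -0.145 ,  0.0588]), np.float64(0.0636))
side mid (302, array([ 0.5361, -0.1436,  0.023 ]), array([ 0.5349, -0.1483,  0.0425]), np.float64(0.0636))
side small (156, array([ 0.6169, -0.1417,  0.0174]), array([ 0.6165, -0.1452,  0.0325]), np.float64(0.049))
side flaskrim (221, array([ 0.5429, -0.3286,  0.0231]), array([ 0.5427, -0.3311,  0.1278]), np.float64(0.1332))
side flask (2241, array([ 0.5428, -0.3296,  0.0427]), array([ 0.5421, -0.3449,  0.069 ]), np.float64(0.1332))
((0.6051392555236816, 0.1720678210258484), (0.2294887751340866, 0.2501028776168823), 88.64897918701172)
0.46 20 0.1 0.148 0.11
0.48 296 0.099 0.252 0.111
0.5 62 0.099 0.25 0.11
0.52 417 0.061 0.288 0.111
0.54 711 0.059 0.287 0.111
0.56 707 0.058 0.285 0.113
0.58 708 0.058 0.285 0.113
0.6 704 0.058 0.285 0.113
0.62 703 0.057 0.286 0.113
0.64 694 0.057 0.286 0.113
0.66 690 0.057 0.283 0.113
0.68 672 0.057 0.283 0.112
0.7 539 0.057 0.284 0.112
0.72 114 0.062 0.278 0.117
((0.4976584315299988, 0.17564472556114197), (0.1529613733291626, 0.035273440182209015), 89.32667541503906)
pos [ 0.2212 -0.5845  0.2267] yjaw [ 0.354 -0.935 -0.   ] z [-0. -0. -1.] q7 -0.08 t 0.55
shift mm now-axes [ 450.  -299.7   76.7]  after-turn axes [439.5 314.8  76.7]  turn deg [ -0.     0.   -69.28]
```

View pics/crop.png

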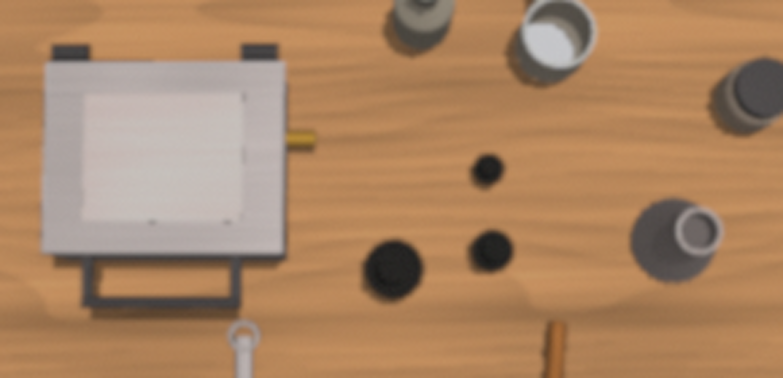

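```bash
python3 -m pendant '[[[0.045,-0.03,0],[0,0,0],0.0918],[[0.045,-0.03,0],[0,0,0],0.0918],[[0.045,-0.03,0],[0,0,0],0.09],[[0.045,-0.03,0],[0,0,0],0.09],[[0.045,-0.03,0],[0,0,0],0.09],[[0.045,-0.03,0],[0,0,0],0.09],[[0.045,-0.03,0],[0,0,0],0.09],[[0.045,-0.03,0],[0,0,0],0.09],[[0.035,-0.03,0],[0,0,0],0.09]]' 
python3 -m pendant '[[[0,0,0],[0,0,-10],0.09],[[0,0,0],[0,0,-10],0.08],[[0,0,0],[0,0,-10],0.08],[[0,0,0],[0,0,-10],0.07],[[0,0,0],[0,0,-10],0.06],[[0,0,0],[0,0,-10],0.05],[[0,0,0],[0,0,-9],0.046],[[0,0,0],[0,0,0],0.046]]'
python3 - <<'E'
from h import *
delta((.535,-.143,.15),0)
im,d,P=cloud('wrist'); save(im,'w1.png'); np.save('/tmp/w1.npy',P)
E
```

```text
clock: 1.68
position: [0.4964, -0.1903, 0.227]
ee_rot: [3.09, 0.566, 0.001]
force: [0.8, 0.1, -0.3]
width: 0.982
clock: 2.68
position: [0.4951, -0.1924, 0.2268]
ee_rot: [2.228, 2.215, 0.0]
force: [0.2, -0.5, -0.3]
width: 0.5
pos [ 0.4951 -0.1924  0.2268] yjaw [ 1.    -0.006  0.   ] z [ 2.e-04  0.e+00 -1.e+00] q7 0.13 t 2.67
shift mm now-axes [49.6 39.6 76.8]  after-turn axes [49.4 39.9 76.8]  turn deg [ 0.01 -0.   -0.34]
```

View pics/w1.png

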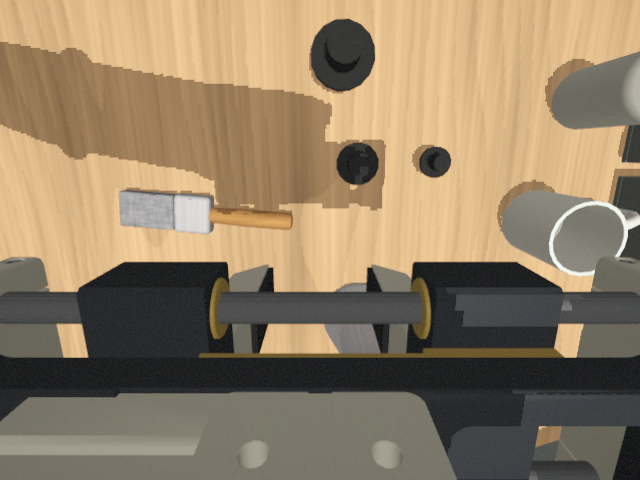

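The wrist view shows the mid stopper at (357,163), large at (343,52) and small at (434,161).

```bash
python3 - <<'E'
from h import *
P=np.load('/tmp/w1.npy')
print(circ(P,(.535,-.142),.03,.05,.075),circ(P,(.535,-.142),.03,.038,.075),circ(P,(.535,-.142),.03,.02,.075))
p,T=cam_pose('wrist')
for x in arm.masks_of('wrist','stopper'):
    u,v,w,h=x['rect']; print(x['conf'],x['rect'])
E
```

```text
(445, array([ 0.5341, -0.1421,  0.011 ]), array([ 0.5338, -0.142 ,  0.059 ]), np.float64(0.0618)) (463, array([ 0.5341, -0.1421,  0.011 ]), array([ 0.5334, -0.1419,  0.0584]), np.float64(0.0618)) (1411, array([ 0.5341, -0.1422,  0.0216]), array([ 0.5331, -0.1417,  0.0414]), np.float64(0.0618))
0.8 [357.6, 165.1, 41.1, 38.4]
0.7 [343.9, 54.2, 65.3, 73.5]
0.67 [435.6, 164.9, 30.7, 30.2]
```

```bash
python3 -m pendant '[[[0.025,0.02,0.02],[0,0,0],0.046],[[0.0255,0.0187,0.03],[0,0,0],0.046],[[0,0,0.04],[0,0,0],0.046],[[0,0,0.03],[0,0,0],0.046],[[0,0,0],[0,0,0],0.046],[[0,0,0],[0,0,0],0.046]]' 
python3 - <<'E'
from h import *
delta((.534,-.142,.037),0)
im,d,P=cloud('wrist'); save(im,'w2.png'); print(circ(P,(.535,-.142),.03,.05,.07),circ(P,(.535,-.142),.03,.038,.075))
E
```

```text
clock: 3.52
position: [0.5348, -0.142, 0.1079]
ee_rot: [2.227, 2.214, 0.001]
force: [0.3, 0.2, 0.5]
width: 0.502
pos [ 0.5348 -0.142   0.1079] yjaw [ 1.    -0.006  0.001] z [ 1.3e-03 -3.0e-04 -1.0e+00] q7 -0.07 t 3.52
shift mm now-axes [ 0.  -0.9 70.9]  after-turn axes [-0.  -0.8 70.9]  turn deg [ 0.07  0.02 -0.35]
(973, array([ 0.5341, -0.1418,  0.0112]), array([ 0.5342, -0.141 ,  0.0588]), np.float64(0.0611)) (1104, array([ 0.5341, -0.1418,  0.0112]), array([ 0.5343, -0.14  ,  0.0571]), np.float64(0.0611))
```

View pics/w2.png

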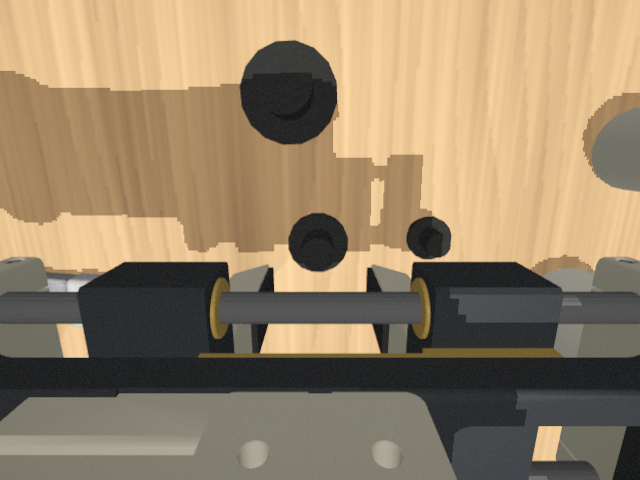

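The mid stopper at (318,242) is centred between the fingers, so I'm descending and gripping.

```bash
python3 -m pendant '[[[0,-0.0008,0.03],[0,0,0],0.046],[[0,0,0.025],[0,0,0],0.046],[[0,0,0.016],[0,0,0],0.046],[[0,0,0],[0,0,0],0.046],[[0,0,0],[0,0,0],0.046]]' 
python3 -m pendant '[[[0,0,0],[0,0,0],0.03],[[0,0,0],[0,0,0],0.016],[[0,0,0],[0,0,0],0.015],[[0,0,0],[0,0,0],0.015],[[0,0,0],[0,0,0],0.015],[[0,0,0],[0,0,0],0.015]]' 15
python3 -m pendant '[[[0,0,-0.02],[0,0,0],0.015],[[0,0,-0.05],[0,0,0],0.015],[[0,0,-0.05],[0,0,0],0.015],[[0,0,-0.055],[0,0,0],0.015],[[0,0,0],[0,0,0],0.015],[[0,0,0],[0,0,0],0.015]]'
python3 - <<'E'
from h import *
s=arm.observe(); delta((.5425,-.3285,.2),0)
im,d,P=cloud('side'); save(cv2.resize(im[180:400,180:460],None,fx=2.5,fy=2.5),'s2.png'); print(circ(P,(.5425,-.3285),.03,.12,.14))
im,d,P=cloud('top');print(circ(P,(.5425,-.3285),.03,.12,.14))
E
```

```text
clock: 4.2
position: [0.534, -0.142, 0.0368]
ee_rot: [2.226, 2.215, 0.001]
force: [0.8, -0.3, 0.7]
width: 0.503
clock: 4.95
position: [0.5335, -0.142, 0.036]
ee_rot: [2.226, 2.216, 0.0]
force: [-0.8, -0.1, 5.4]
width: 0.237
clock: 5.7
position: [0.5326, -0.142, 0.21]
ee_rot: [-2.226, -2.216, 0.001]
force: [-0.2, 0.2, -1.6]
width: 0.236
pos [ 0.5326 -0.142   0.21  ] yjaw [ 1.    -0.005 -0.001] z [-1.e-03 -1.e-04 -1.e+00] q7 -0.0 t 5.7
shift mm now-axes [-186.4   10.8   10. ]  after-turn axes [-186.5    9.9   10. ]  turn deg [-0.06  0.01 -0.28]
(291, array([ 0.5435, -0.3279,  0.0237]), array([ 0.5427, -0.3287,  0.127 ]), np.float64(0.1335))
(93, array([ 0.5416, -0.3253,  0.0229]), array([ 0.5414, -0.3248,  0.1269]), np.float64(0.1348))
```

View pics/s2.png

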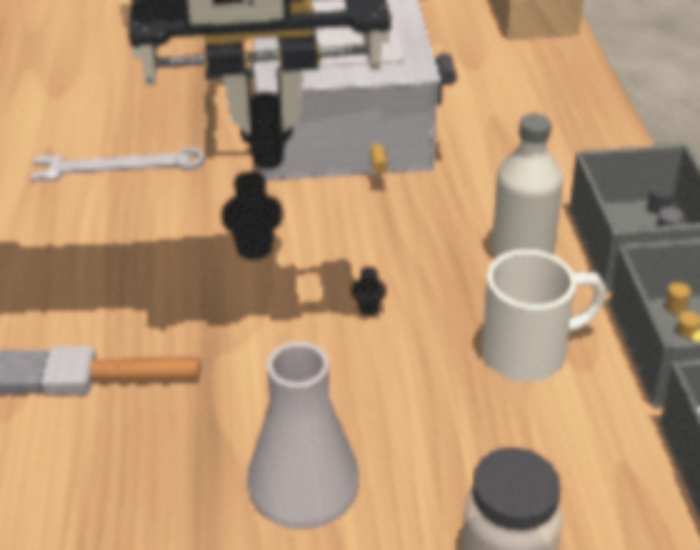

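```bash
python3 -m pendant '[[[-0.045,0.002,-0.01],[0,0,0],0.015],[[-0.05,0.002,-0.01],[0,0,0],0.015],[[-0.05,0.002,0],[0,0,0],0.015],[[-0.05,0.002,0],[0,0,0],0.015],[[-0.05,0.002,0],[0,0,0],0.015],[[-0.045,0,0],[0,0,0],0.015],[[0,0,0],[0,0,0],0.015],[[0,0,0],[0,0,0],0.015]]'
python3 - <<'E'
from h import *
s=arm.observe(); delta((.5425,-.327,.2),0)
im,d,P=cloud('wrist'); save(im,'w3.png'); print(circ(P,(.5425,-.327),.03,.122,.14),circ(P,(.5425,-.327),.03,.126,.14))
E
```

```text
clock: 6.8
position: [0.5415, -0.431, 0.2289]
ee_rot: [-2.224, -2.214, -0.0]
force: [0.1, -0.1, -1.2]
width: 0.232
pos [ 0.5415 -0.431   0.2289] yjaw [ 1.    -0.004 -0.002] z [-0.0019  0.0023 -1.    ] q7 0.45 t 6.8
shift mm now-axes [103.9   0.5  29.2]  after-turn axes [104.    1.   28.9]  turn deg [-0.11 -0.13 -0.26]
(1196, array([ 0.5421, -0.3273,  0.0221]), array([ 0.5421, -0.3261,  0.1285]), np.float64(0.1312)) (1094, array([ 0.5421, -0.3274,  0.0222]), array([ 0.5422, -0.3266,  0.1289]), np.float64(0.1312))
```

View pics/w3.png

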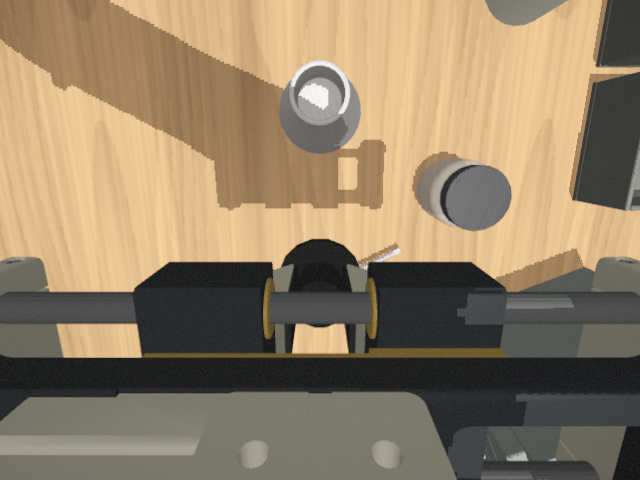

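```bash
python3 - <<'E'
from h import *
from scipy.optimize import least_squares
s=arm.observe(); im,d,P=cloud('wrist')
p=s['position']; M=R.from_rotvec(s['ee_rot']).as_matrix()
v,u=np.mgrid[:480,:640]
m=(u>270)&(u<370)&(v>225)&(v<330)&np.isfinite(P).all(-1)&(im.max(-1)<60)
Q=(P[m]-p)@M   # tool coords
Q=Q[(np.hypot(Q[:,0],Q[:,1])<.03)&(abs(Q[:,2])<.06)]
print(len(Q),np.round(np.percentile(Q,[1,25,50,75,99],axis=0),4).tolist())
F=Q[(Q[:,2]>-.002)&(Q[:,2]<.008)]
print(len(F),np.round(F.max(0),4),np.round(F.min(0),4)); print(cv2.minEnclosingCircle(F[:,:2].astype(np.float32)))
A=np.c_[F[:,:2],np.ones(len(F))]; print(np.linalg.lstsq(A,F[:,2],rcond=None)[0])
E
```

```text
3072 [[-0.0081, -0.0153, -0.0454], [0.0086, -0.0059, -0.0173], [0.0105, 0.001, 0.0014], [0.0141, 0.0079, 0.003], [0.0211, 0.0174, 0.0067]]
1646 [0.0214 0.02   0.008 ] [ 0.0019 -0.018  -0.002 ]
((0.00881967879831791, 0.0010400861501693726), 0.019097834825515747)
[ 0.12936311 -0.00046764  0.001118  ]
```

```bash
python3 -m pendant '[[[0.03,0.0002,0],[0,0,0],0.015],[[0.04,0.0002,0],[0,0,0],0.015],[[0.0337,0.0002,0.02],[0,0,0],0.015],[[0,0,0.03],[0,0,0],0.015],[[0,0,0],[0,0,0],0.015],[[0,0,0],[0,0,0],0.015]]'
python3 - <<'E'
from h import *
s=arm.observe(); delta((.5421,-.3273,.138),0)
im,d,P=cloud('side'); save(cv2.resize(im[230:400,200:420],None,fx=3.4,fy=3.4,interpolation=cv2.INTER_CUBIC),'s3.png')
E
```

```text
clock: 7.65
position: [0.5434, -0.3284, 0.1818]
ee_rot: [2.226, 2.215, 0.0]
force: [0.1, -1.1, -0.7]
width: 0.235
pos [ 0.5434 -0.3284  0.1818] yjaw [ 1.    -0.005  0.001] z [ 8.e-04 -6.e-04 -1.e+00] q7 0.29 t 7.65
shift mm now-axes [ 1.1 -1.3 43.8]  after-turn axes [ 1.1 -1.3 43.8]  turn deg [ 0.05  0.03 -0.27]
```

View pics/s3.png

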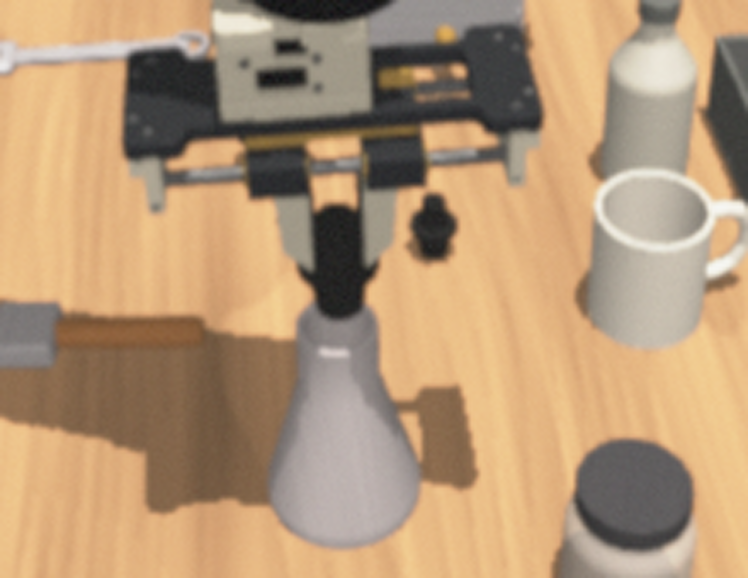

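The stopper looks upright over the neck in the side crop (stopper foot at about (340,312)), so I'll correct 1 mm and lower it.

```bash
python3 -m pendant '[[[0.001,-0.0013,0.004],[0,0,0],0.015],[[0,0,0.006],[0,0,0],0.015],[[0,0,0.006],[0,0,0],0.015],[[0,0,0.006],[0,0,0],0.015],[[0,0,0],[0,0,0],0.015],[[0,0,0],[0,0,0],0.015]]' 10
python3 - <<'E'
from h import *
s=arm.observe(); delta((.5421,-.3273,.138),0); print(s['ft_torque'])
E
```

```text
clock: 8.45
position: [0.5418, -0.3273, 0.1588]
ee_rot: [2.227, 2.216, 0.0]
force: [0.9, -0.7, -0.8]
width: 0.236
pos [ 0.5418 -0.3273  0.1588] yjaw [ 1.    -0.005  0.   ] z [ 1.e-04 -1.e-04 -1.e+00] q7 0.28 t 8.45
shift mm now-axes [ 0.   0.3 20.8]  after-turn axes [ 0.   0.3 20.8]  turn deg [ 0.01  0.   -0.27]
[ 0.0135589  -0.06465285 -0.06329415]
```

Lowering the rest; no contact force so far.

```bash
python3 -m pendant '[[[0,0.0003,0.006],[0,0,0],0.015],[[0,0,0.005],[0,0,0],0.015],[[0,0,0.004],[0,0,0],0.015],[[0,0,0.003],[0,0,0],0.015],[[0,0,0],[0,0,0],0.015],[[0,0,0],[0,0,0],0.015]]'
python3 -m pendant '[[[0,0,0.0015],[0,0,0],0.015],[[0,0,0.0015],[0,0,0],0.015],[[0,0,0],[0,0,0],0.015],[[0,0,0],[0,0,0],0.015]]'
python3 - <<'E'
from h import *
s=arm.observe(); delta((.5421,-.3273,.138),0); print(s['ft_torque'],s['force'])
E
```

```text
clock: 9.2
position: [0.5421, -0.3273, 0.1409]
ee_rot: [2.227, 2.216, 0.0]
force: [0.4, 0.1, -0.7]
width: 0.232
clock: 9.7
position: [0.5422, -0.3274, 0.138]
ee_rot: [2.226, 2.216, 0.0]
force: [-0.7, 0.2, 4.7]
width: 0.236
pos [ 0.5422 -0.3274  0.138 ] yjaw [ 1.    -0.005  0.001] z [ 5.e-04 -3.e-04 -1.e+00] q7 0.27 t 9.7
shift mm now-axes [ 0.1 -0.1  0. ]  after-turn axes [ 0.1 -0.1  0. ]  turn deg [ 0.03  0.02 -0.28]
[0.03407261 0.04798003 0.01732726] [-0.73946499  0.22183159  4.69902066]
```

```bash
python3 -m pendant '[[[0,0,0],[0,0,0],0.026],[[0,0,0],[0,0,0],0.036],[[0,0,0],[0,0,0],0.046],[[0,0,0],[0,0,0],0.046],[[0,0,-0.01],[0,0,0],0.046],[[0,0,-0.025],[0,0,0],0.046],[[0,0,-0.04],[0,0,0],0.046],[[0,0,-0.04],[0,0,0],0.046],[[0,0,0],[0,0,0],0.046]]'
python3 -m pendant '[[[-0.05,0,0],[0,0,0],0.046],[[-0.05,0,0],[0,0,0],0.046],[[0,0,0],[0,0,0],0.046],[[0,0,0],[0,0,0],0.046]]'
python3 - <<'E'
from h import *
delta((.5421,-.3273,.138),0)
im,d,P=cloud('side'); save(cv2.resize(im[200:400,200:450],None,fx=3,fy=3,interpolation=cv2.INTER_CUBIC),'s4.png')
im,d,P=cloud('wrist'); save(im,'w4.png')
c=(.5421,-.3273); print(circ(P,c,.03,.15,.18),circ(P,c,.03,.131,.18),circ(P,c,.05,.1,.18))
Q=P[np.isfinite(P).all(-1)]; Q=Q[np.hypot(*(Q[:,:2]-c).T)<.0095]; Q=Q[Q[:,2]>.155]; A=np.c_[Q[:,:2],np.ones(len(Q))]; print(np.linalg.lstsq(A,Q[:,2],rcond=None)[0],np.median(Q[:,2]))
E
```

```text
clock: 10.82
position: [0.5439, -0.3278, 0.2573]
ee_rot: [2.222, 2.211, 0.004]
force: [0.7, -0.9, -0.2]
width: 0.498
clock: 11.32
position: [0.5414, -0.4265, 0.2522]
ee_rot: [-2.226, -2.215, -0.001]
force: [-0.2, 1.3, -0.1]
width: 0.498
pos [ 0.5414 -0.4265  0.2522] yjaw [ 1.    -0.005 -0.   ] z [-4.0e-04  1.3e-03 -1.0e+00] q7 0.45 t 11.32
shift mm now-axes [ 99.1   0.2 114.3]  after-turn axes [ 99.2   0.7 114.2]  turn deg [-0.03 -0.08 -0.27]
(880, array([ 0.5428, -0.3275,  0.0111]), array([ 0.5428, -0.3277,  0.1609]), np.float64(0.1631)) (2603, array([ 0.5426, -0.3276,  0.0217]), array([ 0.5428, -0.3284,  0.1439]), np.float64(0.1631)) (2720, array([ 0.5421, -0.3274,  0.0221]), array([ 0.5424, -0.329 ,  0.1431]), np.float64(0.1631))
[ 0.00235458 -0.00055672  0.15965823] 0.16109047278580158
```

View pics/s4.png

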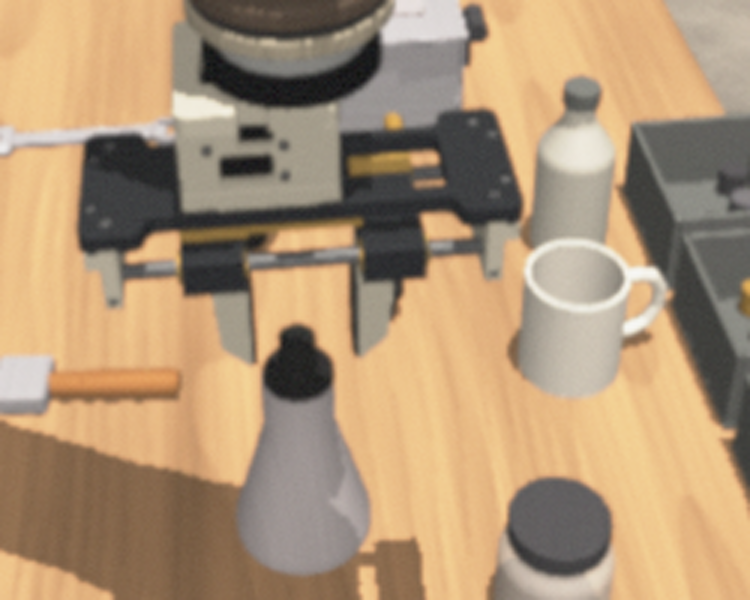

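View pics/w4.png

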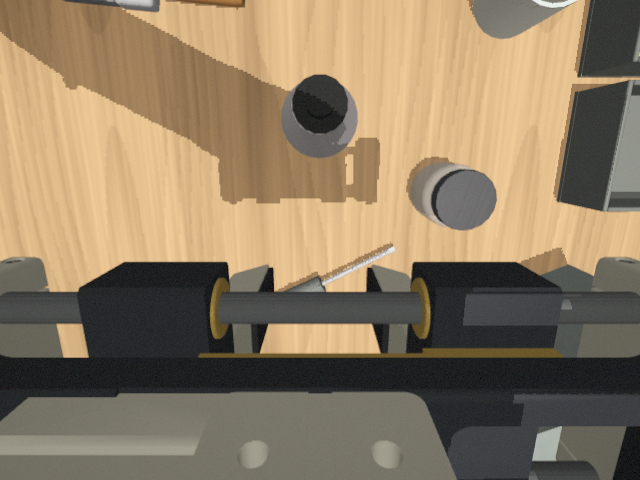

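View first.

The stopper is fully home: knob top at 0.161 to 0.163 against 0.162 expected, off axis by under 1 mm, and level. Now to the tank, looking at the bar from close up.

```bash
python3 -m pendant '[[[0.04,0,-0.01],[0,0,0],0.04],[[0.05,-0.005,0],[0,0,0],0.04],[[0.05,-0.005,0],[0,0,0],0.04],[[0.05,-0.005,0],[0,0,0],0.04],[[0.05,-0.01,0],[0,0,0],0.04],[[0.05,-0.01,0],[0,0,0],0.04],[[0.05,-0.01,0],[0,0,0],0.04],[[0.05,-0.01,0],[0,0,0],0.04],[[0.05,0,0],[0,0,0],0.04],[[0.045,0,0],[0,0,0],0.04]]'
python3 -m pendant '[[[0,0,0],[0,0,0],0.04],[[0,0,0],[0,0,0],0.04]]'
python3 - <<'E'
from h import *
delta((.484,.175,.2),0)
im,d,P=cloud('wrist'); save(im,'w5.png'); np.save('/tmp/w5.npy',P)
E
```

```text
clock: 12.68
position: [0.4878, 0.0608, 0.2633]
ee_rot: [2.223, 2.218, 0.001]
force: [0.5, 0.3, 0.2]
width: 0.434
clock: 12.92
position: [0.4883, 0.0581, 0.2628]
ee_rot: [2.225, 2.217, -0.001]
force: [-0.6, 0.1, -0.4]
width: 0.438
pos [0.4883 0.0581 0.2628] yjaw [ 1.    -0.003  0.   ] z [ 1.e-04 -7.e-04 -1.e+00] q7 -0.37 t 12.93
shift mm now-axes [116.9  -4.7  62.7]  after-turn axes [116.9  -4.3  62.8]  turn deg [ 0.01  0.04 -0.19]
```

View pics/w5.png

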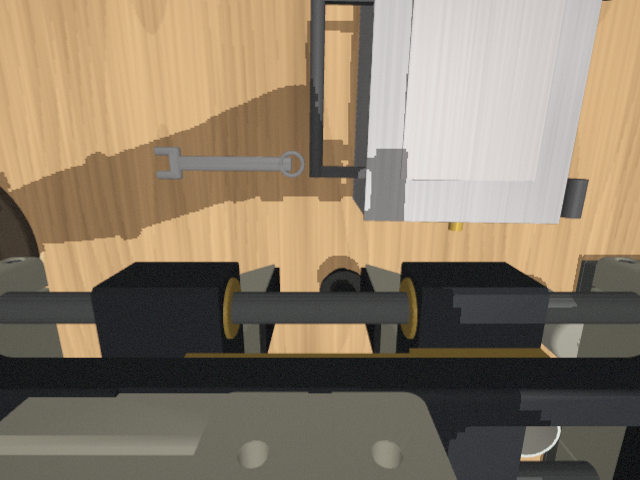

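The bar shows at columns 311–324, rows 0–178. The lid edge is at about column 372, and the wrench ring at (290,163) lies low on the bench.

```bash
python3 - <<'E'
from h import *
P=np.load('/tmp/w5.npy'); Q=P[np.isfinite(P).all(-1)]
for y in np.arange(.10,.25,.015):
    S=Q[(abs(Q[:,1]-y)<.005)&(Q[:,0]>.45)&(Q[:,0]<.5)&(Q[:,2]>.095)&(Q[:,2]<.125)]
    L=Q[(abs(Q[:,1]-y)<.005)&(Q[:,0]>.505)&(Q[:,0]<.56)&(Q[:,2]>.095)&(Q[:,2]<.14)]
    if len(S): print(round(y,3),len(S),np.round([S[:,0].min(),S[:,0].max(),np.median(S[:,0]),S[:,2].max()],4),len(L) and (round(L[:,0].min(),4),round(np.median(L[:,2]),4)))
E
```

```text
0.1 173 [0.4797 0.4996 0.4906 0.1145] (np.float64(0.505), np.float64(0.1117))
0.115 166 [0.4798 0.4915 0.4853 0.1145] (np.float64(0.5304), np.float64(0.112))
0.13 159 [0.48   0.4915 0.4854 0.1141] (np.float64(0.5306), np.float64(0.112))
0.145 166 [0.4801 0.4915 0.4863 0.115 ] (np.float64(0.5309), np.float64(0.1119))
0.16 165 [0.4812 0.4924 0.4864 0.1146] (np.float64(0.5313), np.float64(0.112))
0.175 178 [0.4813 0.4924 0.4865 0.1147] (np.float64(0.5315), np.float64(0.1119))
0.19 181 [0.4814 0.4924 0.4866 0.1143] (np.float64(0.5318), np.float64(0.1119))
0.205 199 [0.4816 0.4933 0.4874 0.1146] (np.float64(0.5321), np.float64(0.1118))
0.22 201 [0.4817 0.4932 0.4875 0.1143] (np.float64(0.5324), np.float64(0.1119))
0.235 222 [0.4818 0.4998 0.4892 0.1147] (np.float64(0.5052), np.float64(0.1113))
```

```bash
python3 -m pendant '[[[0.05,-0.001,0.02],[0,0,0.85],0.038],[[0.05,-0.001,0.04],[0,0,0],0.038],[[0.0169,0,0.04],[0,0,0],0.038],[[0,0,0.02],[0,0,0],0.038],[[0,0,0],[0,0,0],0.038],[[0,0,0],[0,0,0],0.038]]'
python3 - <<'E'
from h import *
delta((.4868,.175,.089),-1.05)
im,d,P=cloud('wrist'); save(im,'w6.png')
Q=P[np.isfinite(P).all(-1)]
for y in (.2,.215,.23):
    S=Q[(abs(Q[:,1]-y)<.005)&(Q[:,0]>.47)&(Q[:,0]<.505)&(Q[:,2]>.1)&(Q[:,2]<.12)]
    if len(S): print(y,len(S),S[:,0].min(),S[:,0].max(),S[:,2].max())
E
```

```text
clock: 13.72
position: [0.4891, 0.173, 0.1446]
ee_rot: [2.244, 2.197, 0.001]
force: [0.0, -0.6, 0.5]
width: 0.413
pos [0.4891 0.173  0.1446] yjaw [ 1.    -0.021  0.001] z [ 0.0011  0.     -1.    ] q7 -0.73 t 13.72
shift mm now-axes [ 2.  -2.4 55.6]  after-turn axes [ 2.  -2.3 55.6]  turn deg [ 0.06 -0.   -0.17]
0.2 357 0.48134210262454435 0.4931968005051879 0.11464612786866957
0.215 378 0.48181776905761525 0.49344571600344367 0.11467962880048593
0.23 381 0.4823292998639038 0.49372645682421307 0.11456456755696348
```

View pics/w6.png

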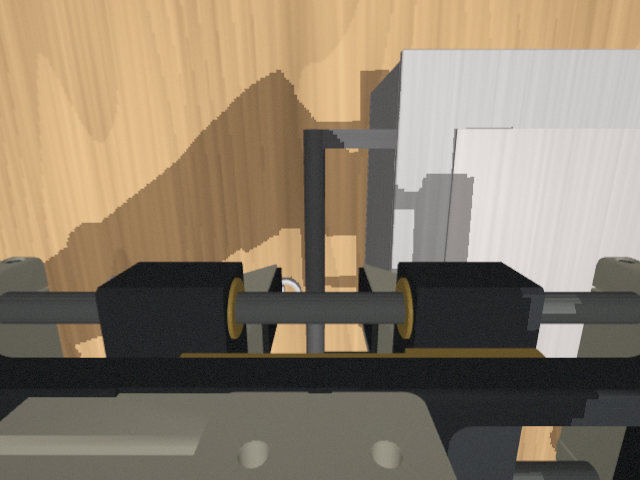

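The bar at column 315 is centred between the fingers, so I'm descending and gripping.

```bash
python3 -m pendant '[[[0.002,-0.0023,0.01],[0,0,0],0.038],[[0,0,0.02],[0,0,0],0.038],[[0,0,0.0255],[0,0,0],0.038],[[0,0,0],[0,0,0],0.038],[[0,0,0],[0,0,0],0.038]]'
python3 -m pendant '[[[0,0,0],[0,0,0],0.02],[[0,0,0],[0,0,0],0.005],[[0,0,0],[0,0,0],0.005],[[0,0,0],[0,0,0],0.005],[[0,0,0],[0,0,0],0.005],[[0,0,0],[0,0,0],0.005]]' 12
python3 - <<'E'
from h import *
delta((.4868,.175,.089),-1.05); s=arm.observe(); print(s['force'],s['width']*.0918)
E
```

```text
clock: 14.4
position: [0.4864, 0.176, 0.0889]
ee_rot: [2.243, 2.199, 0.001]
force: [0.4, -0.3, 0.7]
width: 0.413
clock: 15.15
position: [0.4861, 0.1757, 0.0883]
ee_rot: [2.243, 2.199, 0.0]
force: [-0.1, 0.1, 2.8]
width: 0.124
pos [0.4861 0.1757 0.0883] yjaw [ 1.   -0.02  0.  ] z [ 1.e-04 -0.e+00 -1.e+00] q7 -0.79 t 15.15
shift mm now-axes [-0.7  0.7 -0.7]  after-turn axes [-0.7  0.7 -0.7]  turn deg [ 0.01  0.   -0.08]
[-0.1334681   0.10570939  2.75246643] 0.01140468716968421
```

The bar is gripped (opening 11.4 mm). Now I'm raising it along the 225 mm arc to about 0.5 rad and checking.

```bash
python3 -m pendant '[[[0,0.0003,-0.0112],[0,0,0],0.005],[[0,0.0008,-0.0112],[0,0,0],0.005],[[0,0.0034,-0.0222],[0,0,0],0.005],[[0,0.0056,-0.0218],[0,0,0],0.005],[[0,0.0077,-0.0211],[0,0,0],0.005],[[0,0.0098,-0.0203],[0,0,0],0.005],[[0,0,0],[0,0,0],0.005],[[0,0,0],[0,0,0],0.005]]'
python3 - <<'E'
from h import *
s=arm.observe(); p=s['position']; hx=.7113
dx=p[0]-.4861; dz=p[2]-.0883
print('theta',np.arctan2(dz,.225-dx),'r',np.hypot(dz,.225-dx),s['force'],s['ft_torque'],s['width']*.0918)
im,d,P=cloud('side'); save(cv2.resize(im[80:320,160:460],None,fx=2.5,fy=2.5),'s7.png')
im,d,P=cloud('wrist'); save(im,'w7.png')
E
```

```text
clock: 16.15
position: [0.5124, 0.1751, 0.1964]
ee_rot: [-2.242, -2.199, 0.003]
force: [-4.8, 0.1, 1.5]
width: 0.126
theta 0.4982008941665811 r 0.2262011916397539 [-4.78512682  0.06849047  1.53155806] [-0.05638888  1.08785844  0.04850276] 0.011588862579255722
```

View pics/s7.png

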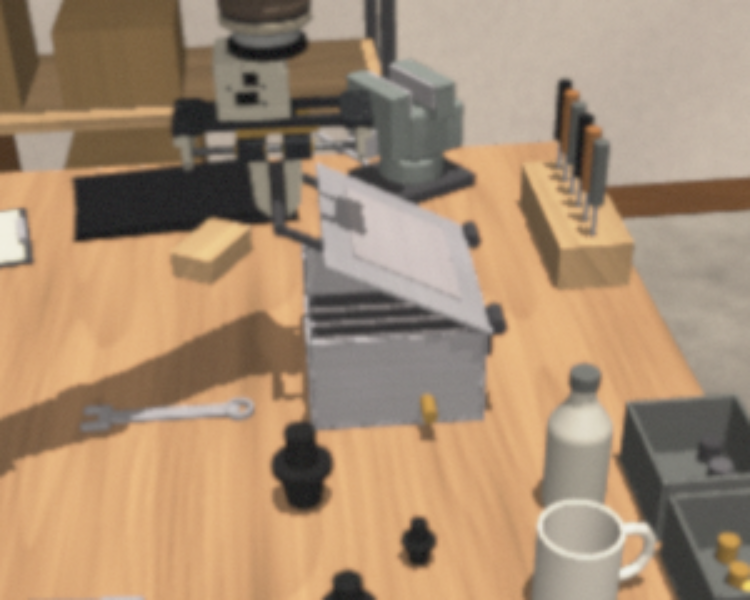

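View pics/w7.png

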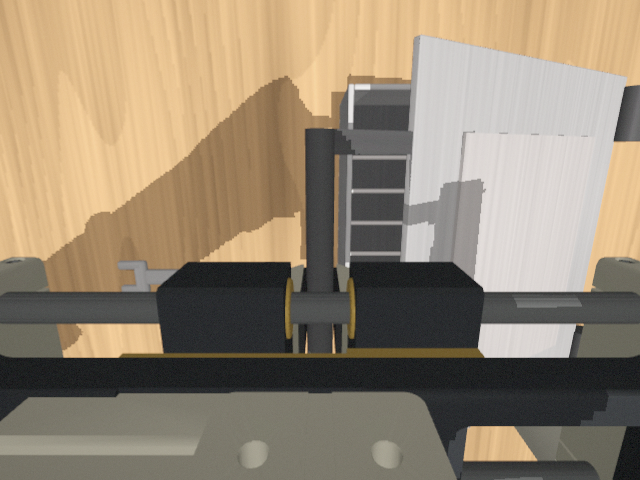

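The lid is at about 0.50 rad and well held; the side and wrist views show the bar in the fingers and clear of the lid edge. Continuing to about 0.85.

```bash
python3 -m pendant '[[[0,0.0055,-0.0098],[0,0,0],0.005],[[0,0.0061,-0.0094],[0,0,0],0.005],[[0,0.0066,-0.0092],[0,0,0],0.005],[[0,0.0069,-0.0087],[0,0,0],0.005],[[0,0.0074,-0.0084],[0,0,0],0.005],[[0,0.0078,-0.0081],[0,0,0],0.005],[[0,0.0082,-0.0076],[0,0,0],0.005],[[0,0,0],[0,0,0],0.005],[[0,0,0],[0,0,0],0.005]]'
cat >> h.py <<'E'
def theta(view=None):
    s=arm.observe(); p=s['position']
    dx=p[0]-.4861; dz=p[2]-.0883
    print('tcp theta',np.arctan2(dz,.225-dx),'r',np.hypot(dz,.225-dx),s['force'],s['ft_torque'],s['width']*.0918)
    im,d,P=cloud('wrist'); 
    if view: save(im,view)
    Q=P[np.isfinite(P).all(-1)]; 
    Q=Q[(Q[:,1]>.19)&(Q[:,1]<.265)&(Q[:,0]>p[0]+.035)&(Q[:,0]<.69)&(Q[:,2]>.125)]
    # plane slope of lid, RANSAC-lite
    x,z=Q[:,0],Q[:,2]
    for _ in range(6):
        a,b=np.polyfit(x,z,1); r=abs(z-a*x-b); k=r<max(.003,np.median(r)*2); x,z=x[k],z[k]
    print('lid slope angle',np.arctan(-a) ,len(x),'z at hinge x .7113',a*.7113+b)
E
python3 - <<'E'
from h import *
theta('w8.png')
E
```

```text
clock: 17.38
position: [0.5606, 0.1743, 0.259]
ee_rot: [-2.242, -2.2, 0.003]
force: [-11.7, -2.9, 13.7]
width: 0.123
tcp theta 0.8480567870998048 r 0.22756172649088555 [-11.68615419  -2.93830696  13.7196917 ] [-0.59898733  2.57957651 -0.04210003] 0.011328732367939754
lid slope angle 1.1169070517328903 29271 z at hinge x .7113 0.10899242250316976
```

View pics/w8.png

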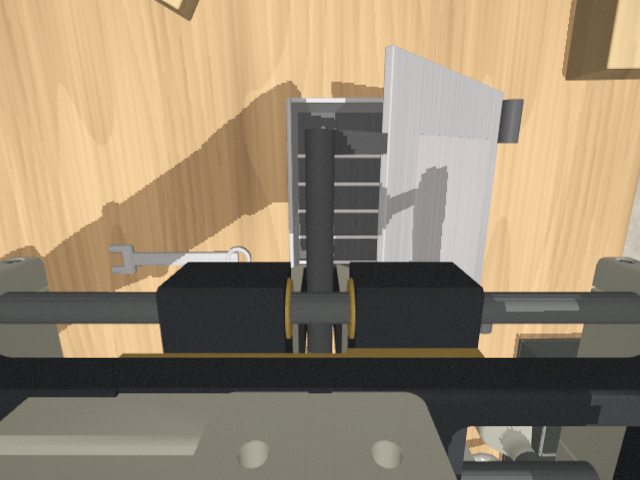

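The slope fit (1.12) disagrees with the TCP angle (0.85), and there is an 18 N radial load. I'll locate the bar itself before going on.

```bash
python3 - <<'E'
from h import *
s=arm.observe(); p=s['position']; im,d,P=cloud('wrist'); np.save('/tmp/w8.npy',P)
M=R.from_rotvec(s['ee_rot']).as_matrix(); print(p,M[:,2],M[:,1])
for v in (150,180,210,240):
    print(v,[tuple(np.round(P[v,u],3)) for u in (305,312,320,328,345,375,390,400,420,440,470,490)])
print('bar tool-frame', [tuple(np.round(M.T@(P[v,320]-p),4)) for v in (150,200,240,255)])
E
```

```text
[0.56053475 0.17428973 0.25893647] [-2.03155925e-03 -8.47266818e-04 -9.99997577e-01] [ 0.99981768 -0.01898819 -0.00201511]
150 [(np.float64(0.557), np.float64(0.239), np.float64(0.276)), (np.float64(0.56), np.float64(0.239), np.float64(0.28)), (np.float64(0.563), np.float64(0.239), np.float64(0.28)), (np.float64(0.566), np.float64(0.239), np.float64(0.279)), (np.float64(0.573), np.float64(0.239), np.float64(0.267)), (np.float64(0.589), np.float64(0.239), np.float64(0.252)), (np.float64(0.597), np.float64(0.238), np.float64(0.243)), (np.float64(0.604), np.float64(0.238), np.float64(0.236)), (np.float64(0.618), np.float64(0.238), np.float64(0.222)), (np.float64(0.636), np.float64(0.238), np.float64(0.203)), (np.float64(0.67), np.float64(0.237), np.float64(0.165)), (np.float64(0.705), np.float64(0.236), np.float64(0.124))]
180 [(np.float64(0.556), np.float64(0.227), np.float64(0.275)), (np.float64(0.559), np.float64(0.228), np.float64(0.279)), (np.float64(0.563), np.float64(0.228), np.float64(0.28)), (np.float64(0.566), np.float64(0.228), np.float64(0.28)), (np.float64(0.59), np.float64
[... 1415 characters left out ...]
136), np.float64(0.035)), (np.float64(0.625), np.float64(0.135), np.float64(0.035)), (np.float64(0.6), np.float64(0.191), np.float64(0.24)), (np.float64(0.607), np.float64(0.189), np.float64(0.232)), (np.float64(0.622), np.float64(0.185), np.float64(0.218)), (np.float64(0.643), np.float64(0.178), np.float64(0.193)), (np.float64(0.684), np.float64(0.165), np.float64(0.148)), (np.float64(0.777), np.float64(0.123), np.float64(-0.001))]
bar tool-frame [(np.float64(0.0649), np.float64(0.001), np.float64(-0.0209)), (np.float64(0.0454), np.float64(0.001), np.float64(-0.0215)), (np.float64(0.0288), np.float64(0.001), np.float64(-0.0217)), (np.float64(0.0219), np.float64(0.001), np.float64(-0.0205))]
```

Bar centre measures about (0.5615, 0.274) and the lid slope about 0.825 rad row by row, so my polyfit was polluted by other points. The bar has crept about 4 mm towards the finger tips, which put my commanded arc about 2.6 mm inside the true radius and explains the radial load. I'll relieve it, firm up the grip and recheck.

```bash
python3 -m pendant '[[[0,-0.0017,-0.0019],[0,0,0],0.005],[[0,0,0],[0,0,0],0.005],[[0,0,0],[0,0,0],0.005]]' 25
cat >> h.py <<'E'
def lid(view=None):
    s=arm.observe(); p=s['position']; im,d,P=cloud('wrist')
    if view: save(im,view)
    M=R.from_rotvec(s['ee_rot']).as_matrix()
    t=(P-p)@M
    b=np.isfinite(P).all(-1)&(t[...,0]>.03)&(t[...,0]<.06)&(abs(t[...,1])<.01)&(t[...,2]>-.04)&(t[...,2]<0)
    top=np.percentile(P[b][:,2],95); bx=np.mean([P[b][:,0].min(),P[b][:,0].max()])
    Q=P[150:245]; k=np.isfinite(Q).all(-1)&(Q[...,0]>bx+.05)&(Q[...,0]<.69)&(Q[...,2]>.14)
    x,z=Q[k][:,0],Q[k][:,2]
    vx,vz,_,_=cv2.fitLine(np.stack([x,z],1).astype(np.float32),cv2.DIST_HUBER,0,.001,.001).ravel()
    zc=top-.006
    print('bar x',round(bx,4),'z',round(zc,4),'tool z of bar',round(p[2]-zc,4),'| theta height',np.arcsin((zc-.108)/.225),'atan',np.arctan2(zc-.108,.7118-bx),'slope',np.arctan(-vz/vx),len(x))
    print('force',np.round(s['force'],1),'pos',np.round(p,4),'width',s['width']*.0918,'t',s['clock'])
E
python3 - <<'E'
from h import *
lid()
E
```

```text
clock: 17.85
position: [0.5606, 0.1743, 0.2592]
ee_rot: [-2.243, -2.199, -0.0]
force: [0.7, 0.3, 0.2]
width: 0.118
bar x 0.5621 z 0.275 tool z of bar -0.0158 | theta height 0.8366684752970259 atan 0.8402493054980414 slope 0.83573455 6547
force [0.7 0.3 0.2] pos [0.5606 0.1743 0.2592] width 0.010850963743857753 t 17.85
```

The load is gone and three estimates agree at θ≈0.837. Now I'll raise to about 1.01.

```bash
python3 -m pendant '[[[0,0.004,-0.0034],[0,0,0],0.005],[[0,0.0052,-0.0044],[0,0,0],0.005],[[0,0.0053,-0.0041],[0,0,0],0.005],[[0,0.0054,-0.004],[0,0,0],0.005],[[0,0.0056,-0.0038],[0,0,0],0.005],[[0,0.0057,-0.0037],[0,0,0],0.005],[[0,0,0],[0,0,0],0.005],[[0,0,0],[0,0,0],0.005],[[0,0,0],[0,0,0],0.005]]'
python3 - <<'E'
from h import *
lid('w9.png')
E
```

```text
clock: 19.02
position: [0.5921, 0.1736, 0.2829]
ee_rot: [2.243, 2.199, 0.001]
force: [-2.7, -0.2, 5.3]
width: 0.125
bar x 0.5936 z 0.2986 tool z of bar -0.0157 | theta height 1.0105854675849575 atan 1.0158511279435334 slope 1.015753 3228
force [-2.7 -0.2  5.3] pos [0.5921 0.1736 0.2829] width 0.011471835290666876 t 19.025
```

View pics/w9.png

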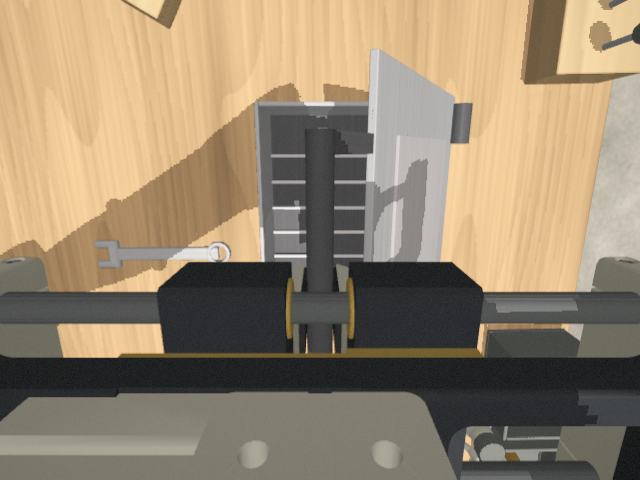

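θ≈1.01, past balance and still held (bar at column 320). Easing back to about 0.85.

```bash
python3 -m pendant '[[[0,-0.0057,0.0037],[0,0,0],0.005],[[0,-0.0056,0.0038],[0,0,0],0.005],[[0,-0.0054,0.004],[0,0,0],0.005],[[0,-0.0053,0.0041],[0,0,0],0.005],[[0,-0.0052,0.0044],[0,0,0],0.005],[[0,-0.0022,0.0019],[0,0,0],0.005],[[0,0,0],[0,0,0],0.005],[[0,0,0],[0,0,0],0.005],[[0,0,0],[0,0,0],0.005]]'
python3 -m pendant '[[[0,0,0],[0,0,0],0.005],[[0,0,0],[0,0,0],0.005],[[0,0,0],[0,0,0],0.005]]'
python3 - <<'E'
from h import *
lid('w10.png')
im,d,P=cloud('side'); save(im,'s10.png')
c=(.5421,-.3273); print(circ(P,c,.03,.15,.18),circ(P,c,.05,.1,.18))
im,d,P=cloud('top'); save(im,'t10.png'); print(circ(P,c,.03,.15,.18))
E
```

```text
clock: 20.2
position: [0.5626, 0.1742, 0.2605]
ee_rot: [2.243, 2.199, 0.0]
force: [1.2, 0.4, 0.4]
width: 0.122
clock: 20.58
position: [0.5625, 0.1742, 0.2605]
ee_rot: [2.243, 2.199, 0.0]
force: [3.5, 0.1, -3.3]
width: 0.119
bar x 0.5643 z 0.2767 tool z of bar -0.0162 | theta height 0.8477849212196557 atan 0.8524586265737026 slope 0.8476971 6292
force [ 3.5  0.1 -3.3] pos [0.5625 0.1742 0.2605] width 0.01092938660290164 t 20.575
(154, array([ 0.5441, -0.328 ,  0.0126]), array([ 0.5435, -0.3306,  0.1601]), np.float64(0.1652)) (777, array([ 0.544 , -0.329 ,  0.0233]), array([ 0.5427, -0.3379,  0.1333]), np.float64(0.1652))
(72, array([ 0.5423, -0.3263,  0.0115]), array([ 0.5418, -0.3257,  0.1599]), np.float64(0.1666))
```

View pics/s10.png

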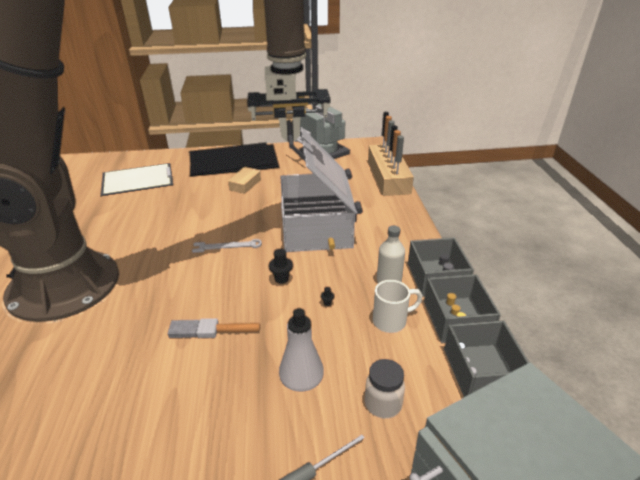

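View pics/w10.png

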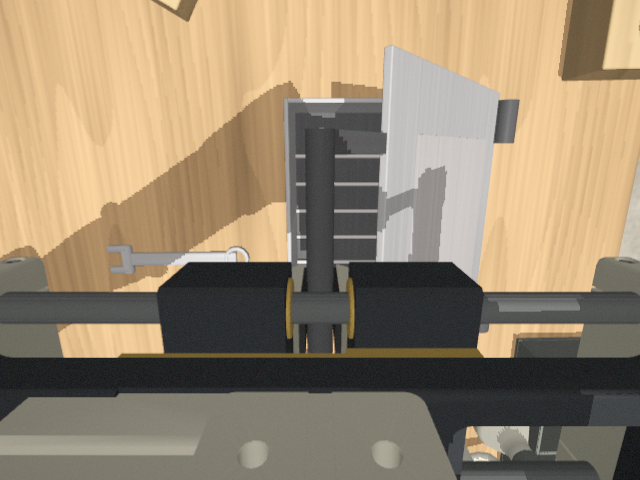

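The side view shows the stopper seated in the upright flask (301,322), the lid held half open by the bar, and the bystanders in their places. θ≈0.85 and steady, so I'm handing in.

```bash
python3 - <<'E'
from h import *
s=arm.observe(); print(s['position'],abs(s['dq']).max(),s['width'])
print(arm.sign_off())
E
```

```text
[0.56250813 0.1742173  0.26049249] 0.0032084544399836263 0.12308970710966023
the job is handed in; nothing more can be done
None
```

The job is handed in at about 20.6 s. The middle-sized stopper is in the flask and the arm is still holding the lid just below its balance point. No verdict is reported, so what follows rests on my own checks.

- **Stopper:** I pressed it home with about 5 N and let go. The wrist camera then put the knob top at about 0.162 m, which is the fully-home height, within 1 mm of the neck axis and level to about 2 mrad. The later side and top pictures, taken at the end, still show it seated.
- **Lid:** I raised it by the bar to about 1.01 rad and eased it back. Bar height, bar position and lid slope agree on about 0.85 rad. The arm was still, and the fingers are on the bar with the grip set to 25 N.
- **Bystanders:** They look unmoved in the final side picture, but I did not measure their positions.

Some checks disagreed or were not clean:
- **Bar slip:** The bar crept about 4 mm towards the finger tips on the way up and loaded the wrist with about 18 N. I moved to relieve it and gripped harder, and there was little further creep.
- **Angle fit:** My first fit of the lid angle read 1.12 rad, spoiled by stray points. I replaced it with a sounder fit.
- **Stopper tilt in the hand:** A check before insertion suggested a tilt of about 0.13 rad. The side picture and the seated result did not bear it out.
- **Remaining force:** At the end, the force sensor still read up to about 5 N from the hold.

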